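Move the air nozzle to the other quick coupling

TASK

Move the air nozzle from the coupling with the yellow collar to the coupling with the blue collar: press the yellow release collar down so that the latch lets go and the nozzle springs up, take it out, and push it down into the blue coupling until it latches fully home and stays down by itself. Press firmly but never roughly, do not force the nozzle out of the latch, and leave the other things on the bench where they are.

Things in the scene. Friction and masses are not known exactly. Their poses are not given: they have to be found in the camera images.
- yellow_coupling: Coupling holding the nozzle at the start, fixed. Grey block 120 x 80 x 30 mm high; steel barrel 48 mm across from z = 30 to 78 mm; above it the yellow collar. Origin on the bench on the vertical axis of the 22 mm bore; block reaches -40 to +80 mm along x, 40 mm either side along y; gauge, top at z = 45 mm, 56 mm along +x. Two jaws in the bore, geared to the collar, hold the nozzle by its groove.
- blue_coupling: The coupling to move the nozzle to; same build, size and behaviour as the yellow one (collar height also 90 to 106 mm), but with a blue collar, and empty. Origin on the bench on the bore's vertical axis. In both, when the jaws are open and nothing holds it down, a spring plunger (3 to 5 N) lifts the nozzle to 16 mm above the seat, where it stands loose, also after the collar is let up.
- blue_coupling_seat (a point): Point on the axis, 81 mm above the bench: nozzle's centre when latched. The nozzle first rests on the plunger, 16 mm higher; pushed down (about 15 N) it spreads the jaws, the collar dips 4 mm by itself and snaps up on latching; 2 to 3 mm deeper is a hard stop. Let go, a nozzle not latched rises again. A collar held down, even by a finger resting on it, prevents latching.
- yellow_coupling_seat (a point): Point on the yellow coupling's axis, 81 mm above the bench: the nozzle's centre while latched, as at the start; it cannot be pulled out then. Collar: flat ring 56 mm across, 6 mm thick, 25 mm hole. Its top lies 90 to 106 mm above the bench, different each time and not given: feel for it. It goes down 7 mm to a hard stop (spring 5 to 9 N) and returns; the jaws open 4 to 6 mm down.
- nozzle_mid (a point): Centre of the air nozzle (z along its axis, to the outlet end). Round aluminium tube 20 mm across, 94 mm long, about 90 g; orange bands near the upper (outlet) end, whose last 8 mm taper to 13 mm; lower end: tapered nose (13 mm at the tip, full width 8 mm up), groove 11 to 17 mm up. Latched, its top is 128 mm above the bench; lifted by the plunger, 144 mm.
- screwdriver: Black-handled screwdriver, 190 mm long, lying on the bench. Leave alone.
- cutters: Side cutters with red handles, 170 mm long, lying on the bench. Leave alone.
- spool: Green spool, 64 mm in diameter, 46 mm high, standing between the couplings. Leave alone.
- cleaner: Blue bottle, 68 mm in diameter, 190 mm high, beyond the couplings. Leave alone.
- flux_jar: Amber jar, 60 mm in diameter, 75 mm high. Leave alone.
- parts_tray: Black divided tray, 130 x 180 x 35 mm. Leave alone.
- tape: Yellow roll of tape, 90 mm in diameter, 20 mm high, lying flat. Leave alone.

How it is judged:
On the way, in this order (a step that is already met when the one before it is completed fails the run):
1. with the fingers pressing the yellow coupling's collar, the nozzle has come up out of the latch (contact force between the fingers and yellow_coupling above 2 N and z of nozzle_mid in the frame of yellow_coupling_seat above 0.006 m and horizontal distance between nozzle_mid and yellow_coupling_seat below 0.012 m), for 0.05 s.
2. the nozzle is out of the yellow coupling (distance between nozzle_mid and yellow_coupling_seat above 0.08 m), for 0.1 s.
At the end, for the whole second after the job is handed in: The nozzle stands latched in the blue coupling: centre within 4 mm of the seat's axis, not more than 3 mm above nor 5 mm below the seat, upright within 5 degrees, at rest, staying down by itself (horizontal distance between nozzle_mid and blue_coupling_seat below 0.004 m and z of nozzle_mid in the frame of blue_coupling_seat between -0.005 and 0.003 m and angle between the z axis of nozzle_mid and the z axis of blue_coupling_seat, either way round below 0.09 rad and linear speed of nozzle below 0.02 m/s); the robot touches nothing.
It fails at once if the fingers press a coupling with more than 50 N, or the nozzle is pressed or pulled against one with more than 60 N (contact force between the fingers and yellow_coupling above 50 N or contact force between the fingers and blue_coupling above 50 N or contact force between nozzle and yellow_coupling above 60 N or contact force between nozzle and blue_coupling above 60 N).
It fails at once if another thing on the bench is moved more than 40 mm (distance of any of screwdriver, cutters, spool, cleaner, flux_jar, parts_tray, tape from where it was at the start of the episode above 0.04 m).
It also fails if it takes over 54 s, if anything falls off the work surface, if the arm or the gripper's body presses on something with over 40 N, if the wrist force passes 120 N, or if a joint passes its speed limit or range.

ROBOT

A 6-joint arm with a two-finger parallel gripper is mounted at the origin on the work surface. World frame = base frame: x ahead of the robot, y to its left, z up, the work surface at z = 0. Lengths are in m, angles in rad, forces in N, time in s.
With the tool pointing down it reaches from about 0.3 to 0.85 m from the base axis. Payload 4.2 kg.
Tool frame: the origin (TCP) lies on the centre line of the jaws, within the pads' length; the fingertips stand 25 mm ahead of it and the grasp point (between the pads) lies 6 mm ahead of it (bot.finger_overhang is the distance from the TCP to the fingertips, in m); x points along the fingers, y is the direction in which the jaws open and shut, and the axes are right-handed (so a half turn about x gives the same grasp; the last joint's range is limited). The gripper opens to 91 mm and grips with 3 to 60 N. Pads are 32 mm wide; open, the fingers measure 118 mm over their backs; the gripper's body (76 mm by 178 mm) begins 60 mm behind the grasp point.
Start: joints at [-1.201, 0.32, 1.565, -0, 1.257, -0.02], TCP at [0.219, -0.532, 0.239] pointing down, gripper open.
Joint ranges: [-3.11, 3.11], [-0.84, 2.01], [0.21, 2.61], [-1.34, 4.49], [0.05, 2.63], [-2.56, 2.56]. Speed limits (rad/s): [2.57, 2.57, 3.14, 3.14, 3.14, 3.14].

INTERFACE

Orientations are given as a rotation vector (axis times angle).
In Python, from workcell import monitor, snapshot, get_calibration, bot gives the robot as it stands. The module is installed in compiled form; this text tells all that it offers.
- The arm moves only by the shell command python3 -m crank 'ROWS'. ROWS is JSON, a list of rows, each an object with "angular": the turn, a rotation vector about the tool's x, y, z in degrees, a list of three; "xyz": the shift along the tool's x, y, z in cm, a list of three; "hand": the closure in counts, from 0 (fully open) to 255 (shut). A call has 1 to 12 rows; each row shifts and turns the commanded pose from where the row before left it, along the tool's axes as they then stand; what a row does not reach is not made up. A row lasts 1/12 s, in which the tool goes at most 41.7 mm and 7.16 degrees, less where a joint would pass 70% of its speed; a pose out of reach is approached as far as the arm can. A call is refused whole if a number of a shift passes 4.17 or a number of a turn 7.16, either way. A call with a gripper value outside its range is refused whole. The fingers move at their own pace and stop on an object; the grip force is fixed at half the most. Time passes only in rows, so rows that do not move let the fingers close. It gives the time, the measured TCP pose, the force and the opening at its end, in the units of the state.
- monitor.observe(): the state, without advancing time (a new reading comes with each control period).
- snapshot(name): name is "side" or "top" or "wrist"; returns the picture (480x640x3 uint8, red, green, blue); there is no depth.
- get_calibration(name): a dict with "K" (3x3 intrinsics, pixels), "xyz" and "orientation" of the camera in the world. Camera axes: x right, y down, z forward; pixel columns grow to the right and rows downward; lengths in m; the calibration is good to about 2 mm. A picture is of the moment at which its call begins: read the wrist's pose just before it. get_calibration takes no time and is no camera call; for the wrist camera it gives the pose at the moment of the call.
- bot.job_done(): hands the job in, once; it reports no verdict.
The state is a dict: "time": time; "qpos": joint angles; "dq": joint speeds; "joint_efforts": joint torques, N m; "tcp_pos": TCP position; "tool_rot": TCP orientation; "force": force on the tool from outside, world axes, zero at the start; "wrist_torque": the same for the moment, N m; "finger_gap": finger opening in m.
Only numpy, scipy, OpenCV 4.12 (cv2) and the standard library are available. Lean on these libraries where they do the work, as an engineer would, in place of code of your own. Each camera call takes 0.05 s, during which the arm holds its last target.

## Working session

There is one attempt and no reset: what is moved stays moved. The work goes in short steps, Python scripts to look and compute and a shell command to move; the robot and the scene stay as the last step left them, time stands still between calls to the robot, and variables do not carry over. Pictures are saved under pics/ and viewed, and the job is handed in when it is done.

```bash
mkdir -p pics
python3 - <<'E'
from workcell import monitor, snapshot, get_calibration, bot
import cv2
s=monitor.observe(); print(s)
for n in("top","side","wrist"):
    c=get_calibration(n); print(n,c)
    im=snapshot(n); cv2.imwrite(f"pics/{n}0.png",im[:,:,::-1])
print(bot.finger_overhang)
E
```

```text
{'time': 0.0, 'qpos': array([-1.20099288e+00,  3.20289010e-01,  1.56566821e+00, -2.69967562e-05,
        1.25738797e+00, -2.00020931e-02]), 'dq': array([ 2.13373272e-05, -2.61939529e-03, -3.29913489e-04,  2.69851141e-04,
       -1.33710560e-05,  4.96557169e-04]), 'joint_efforts': array([ 1.84903278e-03, -4.12458444e+01, -2.31972063e+01,  7.29459221e-02,
        4.57600015e-02, -1.42280037e-04]), 'tcp_pos': array([ 0.21833207, -0.53144259,  0.2381261 ]), 'tool_rot': array([ 2.00804068,  0.39824222, -2.00871673]), 'force': array([ 0.31606936,  0.33147262, -0.47942497]), 'wrist_torque': array([-0.0170563 , -0.00914906, -0.02817825]), 'finger_gap': 0.09125471601235917}
top {'K': array([[445.92904132,   0.        , 318.67396745],
       [  0.        , 445.92904132, 234.89947944],
       [  0.        ,   0.        ,   1.        ]]), 'xyz': array([0.44287221, 0.03116006, 1.30880881]), 'orientation': array([-2.20286375,  2.16941095, -0.12097526])}
side {'K': array([[448.10586261,   0.        , 329.97076362],
       [  0.        , 448.10586261, 238.76104552],
       [  0.        ,   0.        ,   1.        ]]), 'xyz': array([0.30864281, 0.74842653, 0.92831491]), 'orientation': array([-0.4475333 ,  2.78479675, -1.06650952])}
wrist {'K': array([[386.88529645,   0.        , 317.72077726],
       [  0.        , 386.88529645, 241.0618589 ],
       [  0.        ,   0.        ,   1.        ]]), 'xyz': array([ 0.28573646, -0.50428146,  0.38351931]), 'orientation': array([ 2.42327499, -1.6234543 , -0.21716092])}
0.025
```

View pics/top0.png

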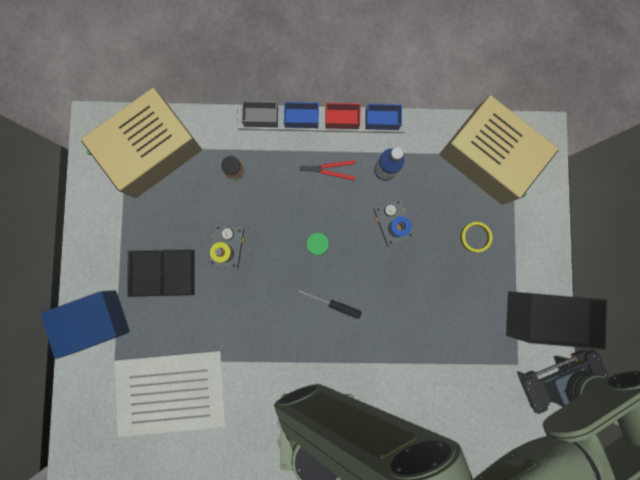

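View pics/side0.png

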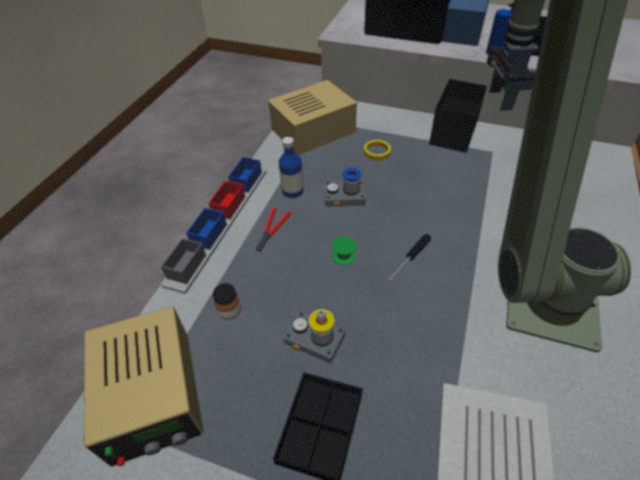

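View pics/wrist0.png

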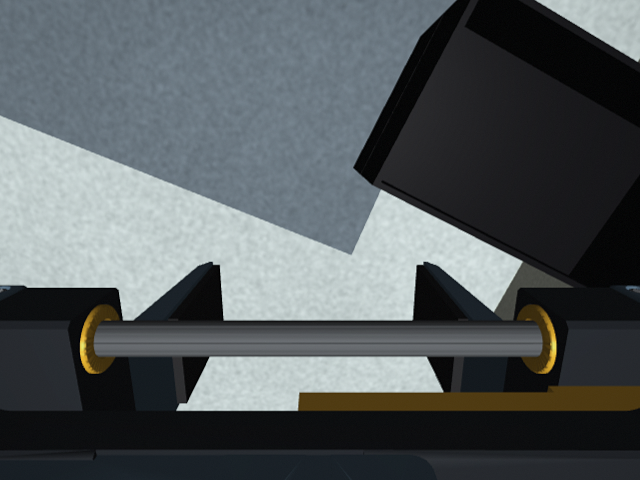

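```bash
cat > h.py <<'E'
import numpy as np, cv2
from scipy.spatial.transform import Rotation as R
from workcell import monitor, snapshot, get_calibration, bot
def ray(c,p):
    d=R.from_rotvec(c["orientation"]).as_matrix()@np.linalg.solve(c["K"],[p[0],p[1],1]); return c["xyz"],d/np.linalg.norm(d)
def onz(c,p,z):
    o,d=ray(c,p); return o+d*(z-o[2])/d[2]
def tri(rs):
    A=sum(np.eye(3)-np.outer(d,d) for o,d in rs); b=sum((np.eye(3)-np.outer(d,d))@o for o,d in rs)
    X=np.linalg.solve(A,b); return X,[np.linalg.norm((np.eye(3)-np.outer(d,d))@(X-o))*1e3 for o,d in rs]
def tool():
    s=monitor.observe(); M=R.from_rotvec(s["tool_rot"]).as_matrix(); return s,M
E
python3 - <<'E'
from h import *
roi={"top":{"y":(195,235,240,270),"b":(385,210,415,243)},"side":{"y":(300,300,345,345),"b":(338,162,366,186)}}
for k in "yb":
  rs=[]
  for n in("top","side"):
    im=cv2.imread(f"pics/{n}0.png"); x0,y0,x1,y1=roi[n][k]
    if n=="top" and k=="y": pass
    hsv=cv2.cvtColor(im[y0:y1,x0:x1],cv2.COLOR_BGR2HSV)
    m=cv2.inRange(hsv,*( ((20,120,100),(35,255,255)) if k=="y" else ((100,150,90),(125,255,255))))
    cs,_=cv2.findContours(m,cv2.RETR_EXTERNAL,cv2.CHAIN_APPROX_NONE); c=max(cs,key=cv2.contourArea)
    e=cv2.fitEllipse(cv2.convexHull(c)); p=np.array(e[0])+[x0,y0]; bb=cv2.boundingRect(c)
    print(k,n,p,e,bb,cv2.contourArea(c)); cal=get_calibration(n); rs.append(ray(cal,p)); print(onz(cal,p,.095))
  print(tri(rs))
s=[]
for n,b in (("top",(195,190,425,275)),("side",(275,150,380,360))):
    im=cv2.imread(f"pics/{n}0.png"); x0,y0,x1,y1=b
    crop=im[y0:y1,x0:x1]; f=2.6 if n=="side" else 3.4
    cv2.imwrite(f"pics/{n}0c.png",cv2.resize(crop,None,fx=f,fy=f,interpolation=cv2.INTER_CUBIC))
E
```

```text
y top [220.         251.86661148] ((25.0, 16.86661148071289), (19.938669204711914, 20.416763305664062), 90.0) (15, 7, 21, 20) 301.0
[0.50071692 0.27240168 0.095     ]
y side [321.15533447 320.40500832] ((21.15533447265625, 20.40500831604004), (23.428192138671875, 25.448884963989258), 84.7930908203125) (9, 9, 26, 24) 315.0
[0.49927416 0.26945398 0.095     ]
(array([0.49955496, 0.2715023 , 0.0982497 ]), [np.float64(1.034035691525635), np.float64(1.0340356915254956)])
b top [400.52951145 225.96905708] ((15.529511451721191, 15.969057083129883), (18.38182258605957, 19.01673126220703), 85.15776062011719) (6, 7, 20, 19) 256.0
[ 0.57956723 -0.21919888  0.095     ]
b side [351.29318523 173.63582516] ((13.293185234069824, 11.635825157165527), (12.541788101196289, 17.897228240966797), 92.24613952636719) (5, 6, 18, 13) 158.0
[ 0.57801562 -0.21864069  0.095     ]
(array([ 0.57897787, -0.2195111 ,  0.09416648]), [np.float64(0.6959158261597156), np.float64(0.6959158261597796)])
```

View pics/top0c.png

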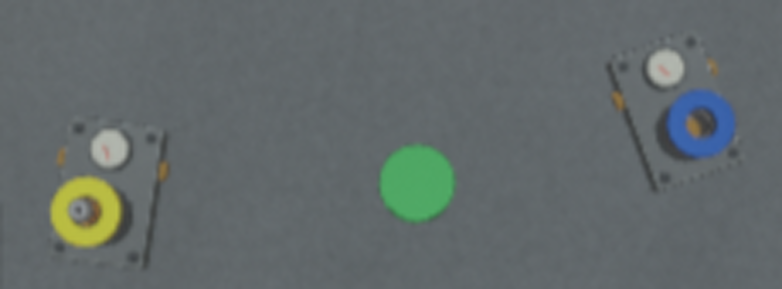

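View pics/side0c.png

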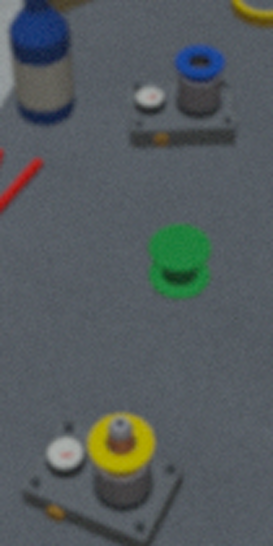

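Run:
```python
from h import *
s,M=tool(); print(M.round(3)); 
# want wrist cam over blue: TCP such that blue lies ahead; target TCP
c=get_calibration("wrist"); Rc=R.from_rotvec(c["orientation"]).as_matrix(); print((M.T@Rc).round(3),(M.T@(c["xyz"]-s["tcp_pos"])).round(3))
for t in ([.579,-.2193,.22],[.5,.2715,.22]): print(M.T@(np.array(t)-s["tcp_pos"])*100)
```

```text
[[-0.     0.38  -0.925]
 [ 0.001 -0.925 -0.38 ]
 [-1.    -0.001 -0.   ]]
[[ 0.001 -0.26   0.966]
 [ 1.     0.    -0.001]
 [-0.     0.966  0.26 ]] [-0.145  0.    -0.073]
[  1.85128391 -15.17679016 -45.22032011]
[  1.91821291 -63.57703453 -56.56352361]
```

```bash
python3 -m crank '[{"xyz":[0,-1.27,-3.77],"angular":[0,0,0],"hand":0},{"xyz":[0,-1.27,-3.77],"angular":[0,0,0],"hand":0},{"xyz":[0,-1.27,-3.77],"angular":[0,0,0],"hand":0},{"xyz":[0,-1.27,-3.77],"angular":[0,0,0],"hand":0},{"xyz":[0,-1.27,-3.77],"angular":[0,0,0],"hand":0},{"xyz":[0,-1.27,-3.77],"angular":[0,0,0],"hand":0},{"xyz":[0,-1.27,-3.77],"angular":[0,0,0],"hand":0},{"xyz":[0,-1.27,-3.77],"angular":[0,0,0],"hand":0},{"xyz":[0,-1.27,-3.77],"angular":[0,0,0],"hand":0},{"xyz":[0,-1.27,-3.77],"angular":[0,0,0],"hand":0},{"xyz":[0,-1.27,-3.77],"angular":[0,0,0],"hand":0},{"xyz":[0,-1.27,-3.77],"angular":[0,0,0],"hand":0}]'
python3 -m crank '[{"xyz":[0,0,0],"angular":[0,0,0],"hand":0},{"xyz":[0,0,0],"angular":[0,0,0],"hand":0},{"xyz":[0,0,0],"angular":[0,0,0],"hand":0}]'
cat > look.py <<'E'
from h import *; import sys
s,M=tool(); c=get_calibration("wrist"); im=snapshot("wrist"); n=sys.argv[1]
cv2.imwrite(f"pics/{n}.png",im[:,:,::-1]); np.savez(f"pics/{n}.npz",K=c["K"],xyz=c["xyz"],orientation=c["orientation"])
print(s["time"],s["tcp_pos"].round(4),s["qpos"].round(2),s["force"].round(2),s["finger_gap"])
E
python3 look.py wb1
```

```text
time: 1.15
tcp_pos: [0.5801, -0.2173, 0.2387]
tool_rot: [2.007, 0.397, -2.008]
force: [0.7, -0.5, -0.0]
finger_gap: 0.0916
time: 1.4
tcp_pos: [0.5785, -0.2191, 0.2384]
tool_rot: [2.006, 0.397, -2.009]
force: [0.1, -0.2, 0.3]
finger_gap: 0.0913
1.4 [ 0.5785 -0.2191  0.2384] [-0.38  0.39  1.46 -0.    1.29  0.8 ] [ 0.14 -0.23  0.31] 0.09134846293875364
```

View pics/wb1.png

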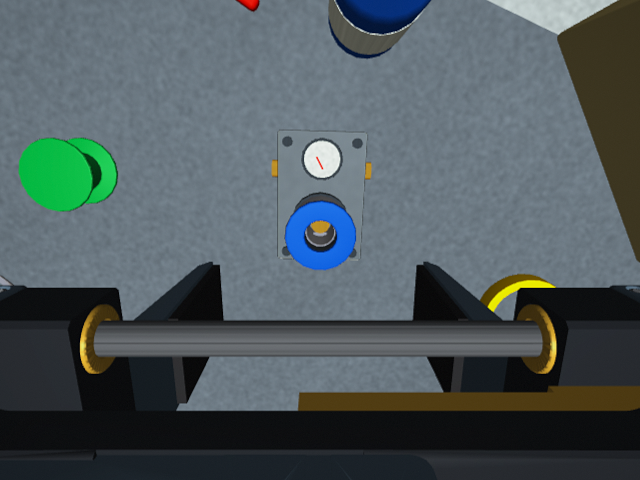

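```bash
cat > ring.py <<'E'
from h import *; import sys
from scipy.optimize import least_squares
def fit(n,col,plot=False):
    im=cv2.imread(f"pics/{n}.png"); c=np.load(f"pics/{n}.npz"); hsv=cv2.cvtColor(im,cv2.COLOR_BGR2HSV)
    m=cv2.inRange(hsv,*( ((20,120,90),(35,255,255)) if col=="y" else ((103,150,150),(125,255,255))))
    m[:120]=0
    m[:,:150]=0;m[:,480:]=0
    cs,_=cv2.findContours(m,cv2.RETR_EXTERNAL,cv2.CHAIN_APPROX_NONE); k=max(cs,key=cv2.contourArea)
    k=cv2.convexHull(k); e=cv2.fitEllipse(k); print(e)
    for z in (.090,.095,.1,.105):
        P=np.array([onz(c,p,z) for p in k[:,0].astype(float)])[:,:2]
        (x,y),(a,b),_=cv2.fitEllipse((P*1e4).astype(np.float32))
        print(z,round(x*1e-4,4),round(y*1e-4,4),"diam mm",round(a*.1,2),round(b*.1,2))
fit(sys.argv[1],sys.argv[2])
E
python3 ring.py wb1 b
python3 - <<'E'
from h import *
s,M=tool(); print(M.T@(np.array([.4998,.2715,.2384])-s["tcp_pos"])*100)
E
```

```text
((320.09722900390625, 235.3206787109375), (68.46226501464844, 70.5851058959961), 85.89409637451172)
0.09 0.5769 -0.2217 diam mm 55.22 55.41
0.095 0.5781 -0.2212 diam mm 54.28 54.47
0.1 0.5792 -0.2207 diam mm 53.34 53.52
0.105 0.5804 -0.2202 diam mm 52.4 52.58
[ 2.60495403e-02 -4.84112653e+01 -1.13815145e+01]
```

```bash
python3 -m crank '[{"xyz":[0,-4.03,-0.95],"angular":[0,0,0],"hand":0},{"xyz":[0,-4.03,-0.95],"angular":[0,0,0],"hand":0},{"xyz":[0,-4.03,-0.95],"angular":[0,0,0],"hand":0},{"xyz":[0,-4.03,-0.95],"angular":[0,0,0],"hand":0},{"xyz":[0,-4.03,-0.95],"angular":[0,0,0],"hand":0},{"xyz":[0,-4.03,-0.95],"angular":[0,0,0],"hand":0},{"xyz":[0,-4.03,-0.95],"angular":[0,0,0],"hand":0},{"xyz":[0,-4.03,-0.95],"angular":[0,0,0],"hand":0},{"xyz":[0,-4.03,-0.95],"angular":[0,0,0],"hand":0},{"xyz":[0,-4.03,-0.95],"angular":[0,0,0],"hand":0},{"xyz":[0,-4.03,-0.95],"angular":[0,0,0],"hand":0},{"xyz":[0,-4.03,-0.95],"angular":[0,0,0],"hand":0}]' >/dev/null
python3 -m crank '[{"xyz":[0,0,0],"angular":[0,0,0],"hand":0},{"xyz":[0,0,0],"angular":[0,0,0],"hand":0},{"xyz":[0,0,0],"angular":[0,0,0],"hand":0}]'
python3 look.py wy1; python3 ring.py wy1 y
```

```text
time: 2.7
tcp_pos: [0.5008, 0.2701, 0.2389]
tool_rot: [2.008, 0.394, -2.008]
force: [0.5, -0.4, 0.3]
finger_gap: 0.0911
2.7 [0.5008 0.2701 0.2389] [ 0.47  0.31  1.58 -0.    1.25  1.66] [ 0.47 -0.38  0.27] 0.09105804051043069
((315.0897216796875, 237.4029541015625), (70.96915435791016, 72.36209106445312), 94.140625)
0.09 0.4961 0.2702 diam mm 56.86 57.63
0.095 0.4974 0.2707 diam mm 55.89 56.65
0.1 0.4986 0.2711 diam mm 54.92 55.67
0.105 0.4998 0.2716 diam mm 53.96 54.69
```

View pics/wy1.png

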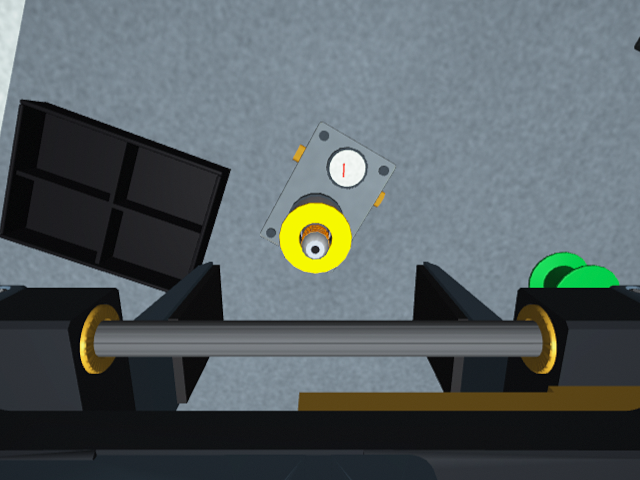

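```bash
python3 -m crank '[{"xyz":[0,-0.17,0.12],"angular":[0,0,0],"hand":171},{"xyz":[1.5,0,0],"angular":[0,0,0],"hand":171},{"xyz":[1.5,0,0],"angular":[0,0,0],"hand":171},{"xyz":[1.5,0,0],"angular":[0,0,0],"hand":171},{"xyz":[0,0,0],"angular":[0,0,0],"hand":171},{"xyz":[0,0,0],"angular":[0,0,0],"hand":171},{"xyz":[0,0,0],"angular":[0,0,0],"hand":171},{"xyz":[0,0,0],"angular":[0,0,0],"hand":171}]'
python3 look.py wy2; python3 ring.py wy2 y
```

```text
time: 3.42
tcp_pos: [0.4997, 0.2726, 0.1951]
tool_rot: [2.011, 0.396, -2.006]
force: [-0.3, 1.2, 0.1]
finger_gap: 0.0408
3.4167 [0.4997 0.2726 0.1951] [ 0.48  0.34  1.65 -0.    1.15  1.66] [-0.34  1.16  0.06] 0.040808688431928315
((319.0630798339844, 254.2879638671875), (81.86012268066406, 84.35586547851562), 89.12237548828125)
0.09 0.4959 0.27 diam mm 57.1 57.88
0.095 0.4973 0.2706 diam mm 55.97 56.72
0.1 0.4988 0.2712 diam mm 54.83 55.57
0.105 0.5002 0.2718 diam mm 53.69 54.41
```

View pics/wy2.png

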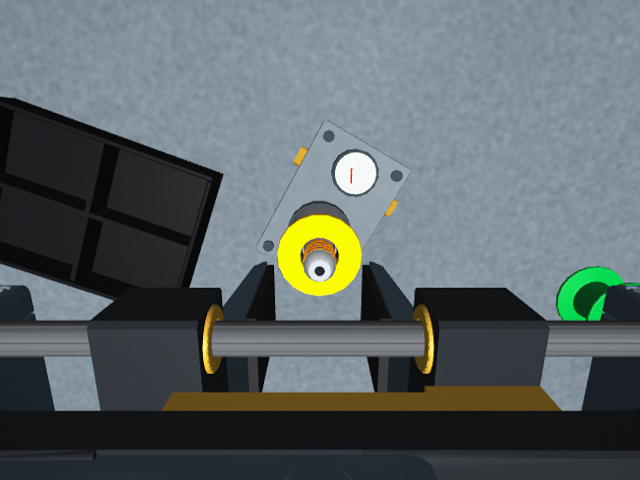

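```bash
python3 -m crank '[{"xyz":[0,0.08,0.12],"angular":[0,0,0],"hand":171},{"xyz":[0.9,0,0],"angular":[0,0,0],"hand":171},{"xyz":[0.9,0,0],"angular":[0,0,0],"hand":171},{"xyz":[0.9,0,0],"angular":[0,0,0],"hand":171},{"xyz":[0.9,0,0],"angular":[0,0,0],"hand":171},{"xyz":[0.9,0,0],"angular":[0,0,0],"hand":171},{"xyz":[0.9,0,0],"angular":[0,0,0],"hand":171},{"xyz":[0,0,0],"angular":[0,0,0],"hand":171},{"xyz":[0,0,0],"angular":[0,0,0],"hand":171}]'
python3 look.py wy3
```

```text
time: 4.22
tcp_pos: [0.4979, 0.2714, 0.1391]
tool_rot: [2.006, 0.396, -2.009]
force: [-0.5, -1.1, -0.1]
finger_gap: 0.0296
4.2167 [0.4979 0.2714 0.1391] [ 0.48  0.39  1.73 -0.    1.03  1.66] [-0.46 -1.1  -0.05] 0.029556602894922266
```

View pics/wy3.png

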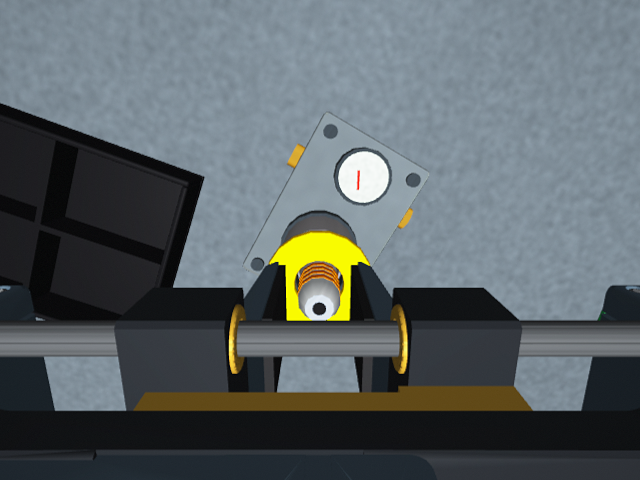

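```bash
python3 -m crank '[{"xyz":[0.3,0,0],"angular":[0,0,0],"hand":171},{"xyz":[0.3,0,0],"angular":[0,0,0],"hand":171},{"xyz":[0.3,0,0],"angular":[0,0,0],"hand":171},{"xyz":[0,0,0],"angular":[0,0,0],"hand":171}]'
python3 -m crank '[{"xyz":[0.1,0,0],"angular":[0,0,0],"hand":171},{"xyz":[0.1,0,0],"angular":[0,0,0],"hand":171},{"xyz":[0,0,0],"angular":[0,0,0],"hand":171}]'
python3 -m crank '[{"xyz":[0.1,0,0],"angular":[0,0,0],"hand":171},{"xyz":[0.1,0,0],"angular":[0,0,0],"hand":171},{"xyz":[0,0,0],"angular":[0,0,0],"hand":171}]'
```

```text
time: 4.6
tcp_pos: [0.4979, 0.2714, 0.1304]
tool_rot: [2.007, 0.396, -2.008]
force: [-0.2, -0.7, 0.7]
finger_gap: 0.0299
time: 4.85
tcp_pos: [0.4981, 0.2715, 0.1288]
tool_rot: [2.008, 0.396, -2.008]
force: [-0.0, -0.0, 0.2]
finger_gap: 0.03
time: 5.1
tcp_pos: [0.4981, 0.2715, 0.1267]
tool_rot: [2.007, 0.396, -2.008]
force: [0.6, 0.6, -0.1]
finger_gap: 0.0304
```

```bash
for i in 1 2 3; do python3 -m crank '[{"xyz":[0.1,0,0],"angular":[0,0,0],"hand":171},{"xyz":[0,0,0],"angular":[0,0,0],"hand":171}]' | grep -E "tcp|force"; done
```

```text
tcp_pos: [0.4981, 0.2715, 0.1258]
force: [0.2, -0.5, 0.4]
tcp_pos: [0.4982, 0.2716, 0.1253]
force: [-0.8, -0.5, 4.0]
tcp_pos: [0.4982, 0.2716, 0.1244]
force: [-0.8, -0.7, 4.5]
```

```bash
python3 -m crank '[{"xyz":[0.1,0,0],"angular":[0,0,0],"hand":171},{"xyz":[0.1,0,0],"angular":[0,0,0],"hand":171},{"xyz":[0.1,0,0],"angular":[0,0,0],"hand":171},{"xyz":[0,0,0],"angular":[0,0,0],"hand":171}]'; for i in 1 2; do python3 -m crank '[{"xyz":[0.1,0,0],"angular":[0,0,0],"hand":171},{"xyz":[0,0,0],"angular":[0,0,0],"hand":171}]' | grep -E "tcp|force"; done; python3 look.py wy4
```

```text
time: 5.93
tcp_pos: [0.4983, 0.2716, 0.1215]
tool_rot: [2.008, 0.396, -2.007]
force: [-2.1, -1.2, 6.1]
finger_gap: 0.0301
tcp_pos: [0.4983, 0.2716, 0.1206]
force: [-0.7, -1.0, 6.4]
tcp_pos: [0.4982, 0.2716, 0.1197]
force: [-2.2, -1.7, 7.6]
6.2667 [0.4982 0.2716 0.1197] [ 0.48  0.41  1.75 -0.    0.98  1.66] [-2.16 -1.75  7.6 ] 0.02984696755723341
```

View pics/wy4.png

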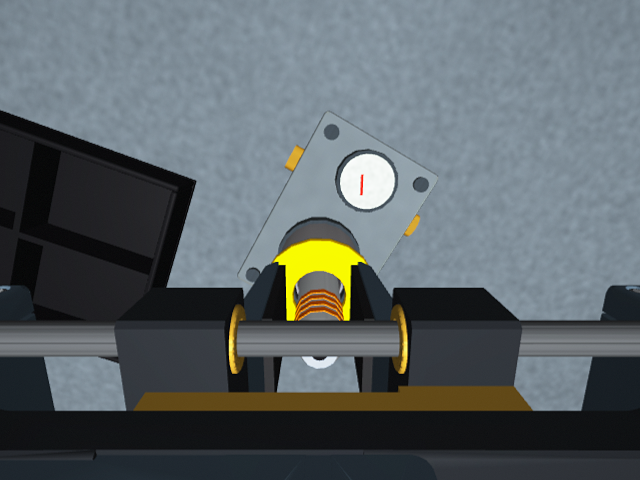

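```bash
python3 -m crank '[{"xyz":[0,0,0],"angular":[0,0,0],"hand":171},{"xyz":[-0.3,0,0],"angular":[0,0,0],"hand":171},{"xyz":[-0.6,0,0],"angular":[0,0,0],"hand":171},{"xyz":[-0.7,0,0],"angular":[0,0,0],"hand":171},{"xyz":[-0.7,0,0],"angular":[0,0,0],"hand":171},{"xyz":[0,0,0],"angular":[0,0,0],"hand":171},{"xyz":[0,0,0],"angular":[0,0,0],"hand":255},{"xyz":[0,0,0],"angular":[0,0,0],"hand":255},{"xyz":[0,0,0],"angular":[0,0,0],"hand":255},{"xyz":[0,0,0],"angular":[0,0,0],"hand":255},{"xyz":[0,0,0],"angular":[0,0,0],"hand":255},{"xyz":[0,0,0],"angular":[0,0,0],"hand":255}]'; python3 look.py wy5
```

```text
time: 7.32
tcp_pos: [0.4981, 0.2715, 0.1417]
tool_rot: [2.007, 0.396, -2.008]
force: [-0.3, -1.0, 0.3]
finger_gap: 0.0192
7.3167 [0.4981 0.2715 0.1417] [ 0.48  0.39  1.73 -0.    1.03  1.66] [-0.26 -1.03  0.31] 0.01918004801079382
```

View pics/wy5.png

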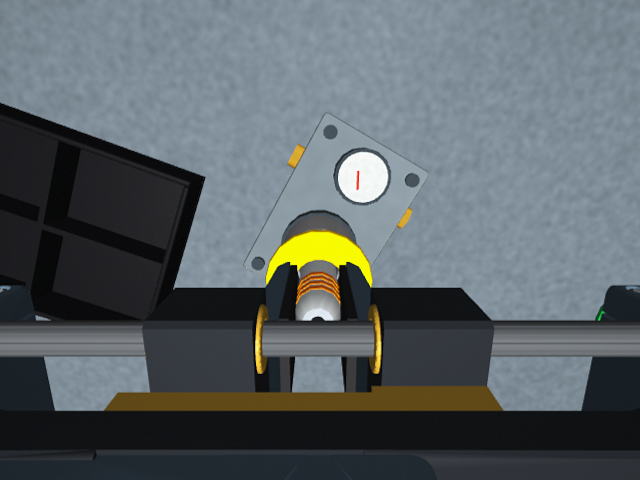

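```bash
python3 -m crank '[{"xyz":[-0.5,0,0],"angular":[0,0,0],"hand":255},{"xyz":[-1.0,0,0],"angular":[0,0,0],"hand":255},{"xyz":[-1.5,0,0],"angular":[0,0,0],"hand":255},{"xyz":[-2,0,0],"angular":[0,0,0],"hand":255},{"xyz":[-2,0,0],"angular":[0,0,0],"hand":255},{"xyz":[-2,0,0],"angular":[0,0,0],"hand":255},{"xyz":[-1,0,0],"angular":[0,0,0],"hand":255},{"xyz":[0,0,0],"angular":[0,0,0],"hand":255},{"xyz":[0,0,0],"angular":[0,0,0],"hand":255}]'; python3 look.py wy6
```

```text
time: 8.12
tcp_pos: [0.4981, 0.2716, 0.2421]
tool_rot: [2.008, 0.396, -2.007]
force: [-0.1, -0.4, -1.0]
finger_gap: 0.0191
8.1167 [0.4981 0.2716 0.2421] [ 0.48  0.31  1.58 -0.    1.26  1.66] [-0.14 -0.38 -0.99] 0.019106275185194282
```

View pics/wy6.png

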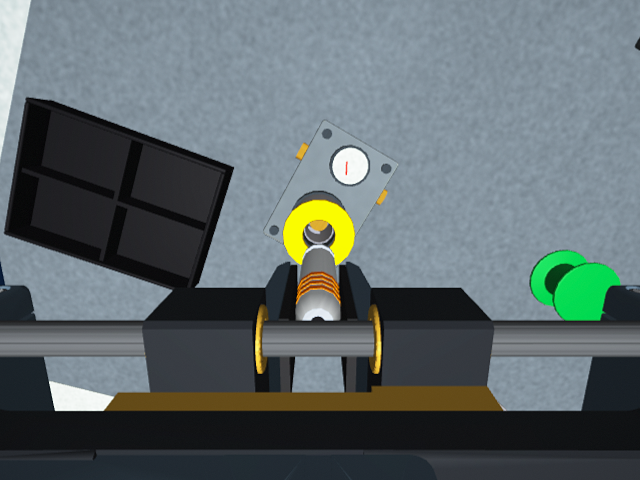

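```bash
python3 -m crank '[{"xyz":[0,3.74,0.88],"angular":[0,0,0],"hand":255},{"xyz":[0,3.74,0.88],"angular":[0,0,0],"hand":255},{"xyz":[0,3.74,0.88],"angular":[0,0,0],"hand":255},{"xyz":[0,3.74,0.88],"angular":[0,0,0],"hand":255},{"xyz":[0,3.74,0.88],"angular":[0,0,0],"hand":255},{"xyz":[0,3.74,0.88],"angular":[0,0,0],"hand":255},{"xyz":[0,3.74,0.88],"angular":[0,0,0],"hand":255},{"xyz":[0,3.74,0.88],"angular":[0,0,0],"hand":255},{"xyz":[0,3.74,0.88],"angular":[0,0,0],"hand":255},{"xyz":[0,3.74,0.88],"angular":[0,0,0],"hand":255},{"xyz":[0,3.74,0.88],"angular":[0,0,0],"hand":255},{"xyz":[0,3.74,0.88],"angular":[0,0,0],"hand":255}]' >/dev/null
python3 -m crank '[{"xyz":[0,3.74,0.88],"angular":[0,0,0],"hand":255},{"xyz":[0,0,0],"angular":[0,0,0],"hand":255},{"xyz":[0,0,0],"angular":[0,0,0],"hand":255},{"xyz":[0,0,0],"angular":[0,0,0],"hand":255}]'
python3 look.py wb2; python3 ring.py wb2 b;python3 ring.py wy6 y
```

```text
time: 9.5
tcp_pos: [0.5764, -0.221, 0.2404]
tool_rot: [2.006, 0.399, -2.012]
force: [-0.5, 0.1, 0.5]
finger_gap: 0.0191
9.5 [ 0.5764 -0.221   0.2404] [-0.39  0.39  1.46  0.    1.3   0.8 ] [-0.49  0.15  0.48] 0.019077434855689534
((319.2453918457031, 231.0393829345703), (68.11649322509766, 70.70140838623047), 89.35073852539062)
0.09 0.577 -0.2216 diam mm 55.1 55.59
0.095 0.5782 -0.2212 diam mm 54.17 54.65
0.1 0.5793 -0.2207 diam mm 53.23 53.71
0.105 0.5804 -0.2202 diam mm 52.3 52.76
((348.6974182128906, 399.1072998046875), (26.038448333740234, 503.6103210449219), 89.4474868774414)
0.09 0.3664 0.188 diam mm 27.07 450.1
0.095 0.3697 0.1899 diam mm 26.62 442.54
0.1 0.373 0.1917 diam mm 26.16 434.97
0.105 0.3764 0.1936 diam mm 25.71 427.4
```

View pics/wb2.png

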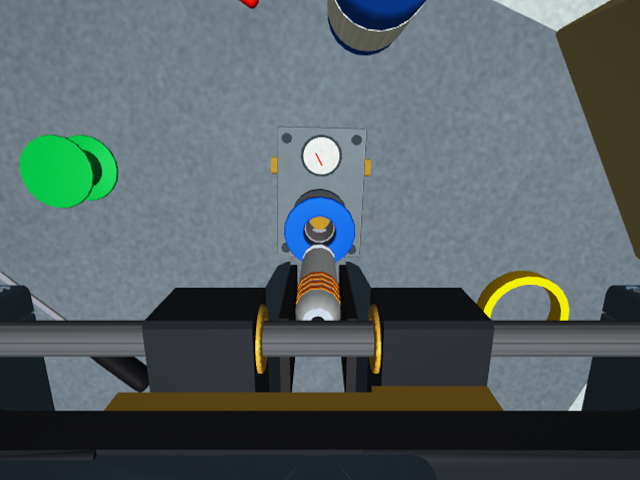

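```bash
python3 -m crank '[{"xyz":[1.2,0,0],"angular":[0,0,0],"hand":255},{"xyz":[1.2,0,0],"angular":[0,0,0],"hand":255},{"xyz":[1.2,0,0],"angular":[0,0,0],"hand":255},{"xyz":[0.7,0,0],"angular":[0,0,0],"hand":255},{"xyz":[0.2,0,0],"angular":[0,0,0],"hand":255},{"xyz":[0,0,0],"angular":[0,0,0],"hand":255},{"xyz":[0,0,0],"angular":[0,0,0],"hand":255}]'; python3 look.py wb3
```

```text
time: 10.13
tcp_pos: [0.5775, -0.2211, 0.1975]
tool_rot: [2.008, 0.397, -2.006]
force: [0.6, -0.3, -0.5]
finger_gap: 0.0191
10.1333 [ 0.5775 -0.2211  0.1975] [-0.38  0.41  1.53  0.    1.2   0.8 ] [ 0.64 -0.32 -0.51] 0.019052291254856222
```

View pics/wb3.png

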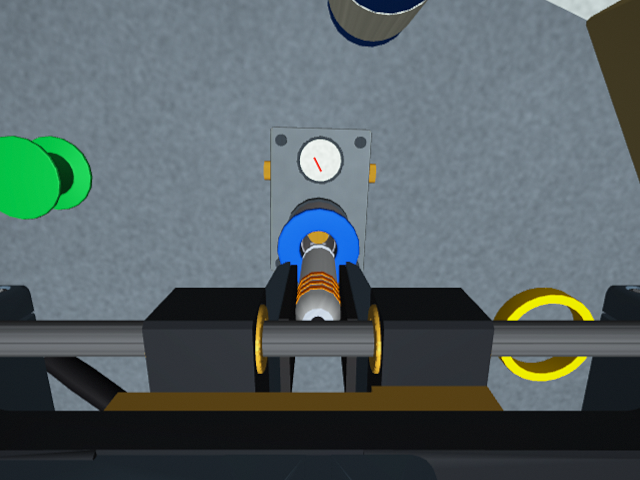

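```bash
python3 -m crank '[{"xyz":[0.5,0.03,0.07],"angular":[0,0,0],"hand":255},{"xyz":[0.5,0,0],"angular":[0,0,0],"hand":255},{"xyz":[0.4,0,0],"angular":[0,0,0],"hand":255},{"xyz":[0.4,0,0],"angular":[0,0,0],"hand":255},{"xyz":[0,0,0],"angular":[0,0,0],"hand":255}]';python3 -m crank '[{"xyz":[0.3,0,0],"angular":[0,0,0],"hand":255},{"xyz":[0.3,0,0],"angular":[0,0,0],"hand":255},{"xyz":[0.3,0,0],"angular":[0,0,0],"hand":255},{"xyz":[0,0,0],"angular":[0,0,0],"hand":255}]'; python3 look.py wb4
```

```text
time: 10.6
tcp_pos: [0.576, -0.222, 0.1777]
tool_rot: [2.006, 0.397, -2.01]
force: [0.2, -0.5, -1.6]
finger_gap: 0.0189
time: 10.93
tcp_pos: [0.5762, -0.2221, 0.1692]
tool_rot: [2.007, 0.397, -2.009]
force: [0.2, -0.1, -1.7]
finger_gap: 0.0194
10.9333 [ 0.5762 -0.2221  0.1692] [-0.39  0.44  1.57 -0.    1.14  0.79] [ 0.21 -0.08 -1.74] 0.019373790794221208
```

View pics/wb4.png

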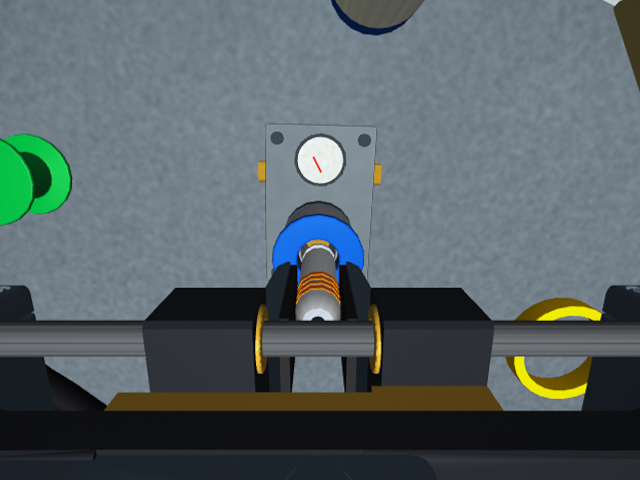

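```bash
for i in 1 2; do python3 -m crank '[{"xyz":[0.3,0,0],"angular":[0,0,0],"hand":255},{"xyz":[0.3,0,0],"angular":[0,0,0],"hand":255},{"xyz":[0.3,0,0],"angular":[0,0,0],"hand":255},{"xyz":[0,0,0],"angular":[0,0,0],"hand":255}]' | grep -E "tcp|force"; done;  python3 -m crank '[{"xyz":[0.3,0,0],"angular":[0,0,0],"hand":255},{"xyz":[0.3,0,0],"angular":[0,0,0],"hand":255},{"xyz":[0.2,0,0],"angular":[0,0,0],"hand":255},{"xyz":[0,0,0],"angular":[0,0,0],"hand":255}]'
```

```text
tcp_pos: [0.5763, -0.222, 0.1602]
force: [0.7, 0.3, -1.0]
tcp_pos: [0.5763, -0.222, 0.1512]
force: [0.9, 0.9, -1.1]
time: 11.98
tcp_pos: [0.5764, -0.222, 0.1434]
tool_rot: [2.007, 0.397, -2.008]
force: [1.3, 0.5, -1.0]
finger_gap: 0.0193
```

```bash
for i in 1 2 3; do python3 -m crank '[{"xyz":[0.2,0,0],"angular":[0,0,0],"hand":255},{"xyz":[0.2,0,0],"angular":[0,0,0],"hand":255},{"xyz":[0,0,0],"angular":[0,0,0],"hand":255}]' | grep -E "tcp|force"; done; python3 look.py wb5
```

```text
tcp_pos: [0.5768, -0.2222, 0.1402]
force: [0.1, 1.8, 1.8]
tcp_pos: [0.5771, -0.2224, 0.1366]
force: [0.5, 0.3, 3.9]
tcp_pos: [0.5773, -0.2224, 0.1331]
force: [-0.1, 1.4, 6.2]
12.7333 [ 0.5773 -0.2224  0.1331] [-0.39  0.47  1.61  0.    1.06  0.79] [-0.09  1.35  6.19] 0.01867812318797822
```

View pics/wb5.png

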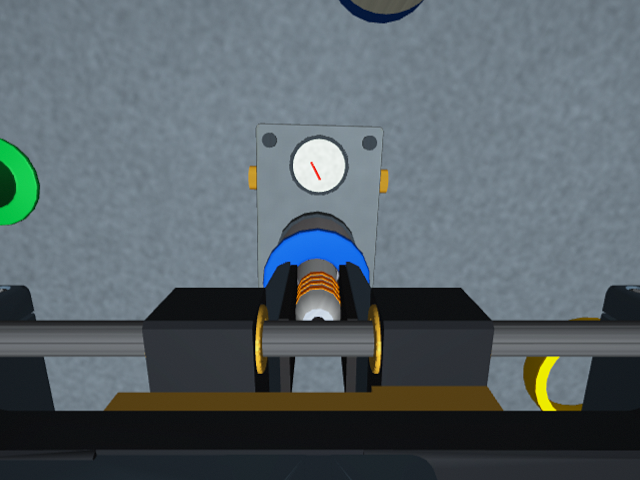

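```bash
for i in 1 2 3; do python3 -m crank '[{"xyz":[0.1,0,0],"angular":[0,0,0],"hand":255},{"xyz":[0.1,0,0],"angular":[0,0,0],"hand":255},{"xyz":[0,0,0],"angular":[0,0,0],"hand":255}]' | grep -E "tcp|force"; done
```

```text
tcp_pos: [0.5772, -0.2224, 0.1308]
force: [1.7, 1.3, 4.2]
tcp_pos: [0.5772, -0.2224, 0.1286]
force: [0.3, 0.7, 5.5]
tcp_pos: [0.5772, -0.2224, 0.1266]
force: [0.5, 1.2, 3.5]
```

```bash
for i in 1 2; do python3 -m crank '[{"xyz":[0.1,0,0],"angular":[0,0,0],"hand":255},{"xyz":[0,0,0],"angular":[0,0,0],"hand":255}]' | grep -E "tcp|force"; done
```

```text
tcp_pos: [0.5771, -0.2223, 0.1255]
force: [0.9, 1.1, 4.9]
tcp_pos: [0.5771, -0.2223, 0.1244]
force: [0.5, 1.3, 4.8]
```

```bash
python3 look.py wb6
```

```text
13.8667 [ 0.5771 -0.2223  0.1244] [-0.39  0.47  1.62  0.    1.04  0.79] [0.49 1.33 4.78] 0.01883439664903924
```

View pics/wb6.png

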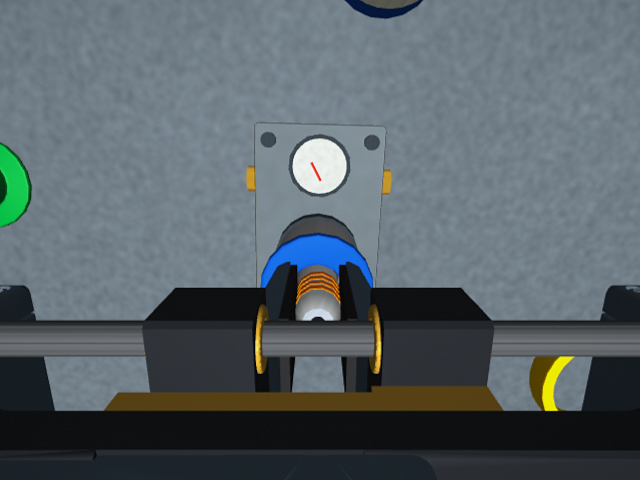

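```bash
for i in 1 2; do python3 -m crank '[{"xyz":[0.1,0,0],"angular":[0,0,0],"hand":255},{"xyz":[0,0,0],"angular":[0,0,0],"hand":255}]' | grep -E "tcp|force"; done
```

```text
tcp_pos: [0.5771, -0.2223, 0.1236]
force: [0.0, 1.2, 5.6]
tcp_pos: [0.5773, -0.2223, 0.1235]
force: [-0.3, 1.7, 10.4]
```

```bash
python3 -m crank '[{"xyz":[0.05,0,0],"angular":[0,0,0],"hand":255},{"xyz":[0,0,0],"angular":[0,0,0],"hand":255},{"xyz":[-0.15,0,0],"angular":[0,0,0],"hand":255},{"xyz":[-0.1,0,0],"angular":[0,0,0],"hand":255},{"xyz":[0,0,0],"angular":[0,0,0],"hand":255}]';python3 -m crank '[{"xyz":[0,0,0],"angular":[0,0,0],"hand":185},{"xyz":[0,0,0],"angular":[0,0,0],"hand":185},{"xyz":[0,0,0],"angular":[0,0,0],"hand":185},{"xyz":[0,0,0],"angular":[0,0,0],"hand":185}]'; python3 look.py wb7
```

```text
time: 14.67
tcp_pos: [0.577, -0.2223, 0.1244]
tool_rot: [2.009, 0.396, -2.006]
force: [1.4, 0.4, 5.2]
finger_gap: 0.0189
time: 15.0
tcp_pos: [0.5759, -0.2222, 0.1231]
tool_rot: [2.006, 0.397, -2.01]
force: [-0.9, 0.0, -0.4]
finger_gap: 0.0247
15.0 [ 0.5759 -0.2222  0.1231] [-0.39  0.48  1.63 -0.    1.04  0.79] [-0.94  0.04 -0.39] 0.0247161846879974
```

View pics/wb7.png

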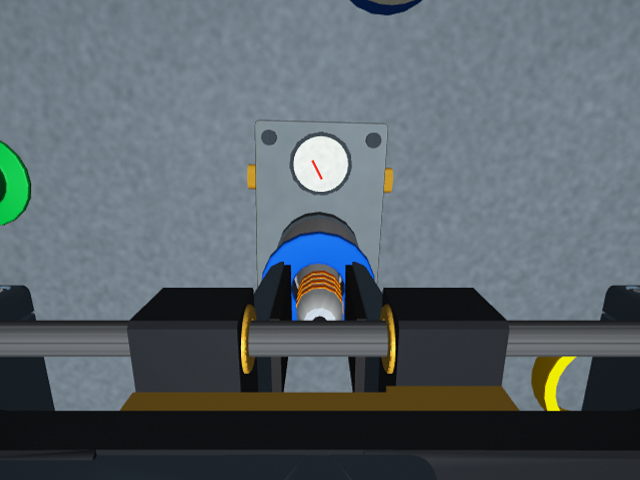

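```bash
python3 -m crank '[{"xyz":[0,0,0],"angular":[0,0,0],"hand":150},{"xyz":[0,0,0],"angular":[0,0,0],"hand":150},{"xyz":[-0.5,0,0],"angular":[0,0,0],"hand":150},{"xyz":[-1,0,0],"angular":[0,0,0],"hand":150},{"xyz":[-2,0,0],"angular":[0,0,0],"hand":150},{"xyz":[-2,0,0],"angular":[0,0,0],"hand":100},{"xyz":[-2,0,0],"angular":[0,0,0],"hand":50},{"xyz":[-2,0,0],"angular":[0,0,0],"hand":0},{"xyz":[-2,0,0],"angular":[0,0,0],"hand":0},{"xyz":[0,0,0],"angular":[0,0,0],"hand":0},{"xyz":[0,0,0],"angular":[0,0,0],"hand":0},{"xyz":[0,0,0],"angular":[0,0,0],"hand":0}]'; python3 look.py wb8; python3 ring.py wb8 b
python3 - <<'E'
from h import *
im=snapshot("side"); cv2.imwrite("pics/side8.png",cv2.resize(im[130:230,280:420,::-1],None,fx=5,fy=5,interpolation=cv2.INTER_CUBIC))
E
```

```text
time: 16.05
tcp_pos: [0.5761, -0.222, 0.2385]
tool_rot: [2.007, 0.397, -2.009]
force: [0.1, 0.2, 0.4]
finger_gap: 0.0818
16.05 [ 0.5761 -0.222   0.2385] [-0.39  0.39  1.46 -0.    1.29  0.79] [0.09 0.15 0.45] 0.08180799926454234
((317.8057861328125, 231.19070434570312), (68.86760711669922, 70.82596588134766), 87.57675170898438)
0.09 0.577 -0.2217 diam mm 55.27 55.43
0.095 0.5781 -0.2212 diam mm 54.33 54.48
0.1 0.5792 -0.2207 diam mm 53.39 53.54
0.105 0.5804 -0.2203 diam mm 52.45 52.6
```

View pics/wb8.png

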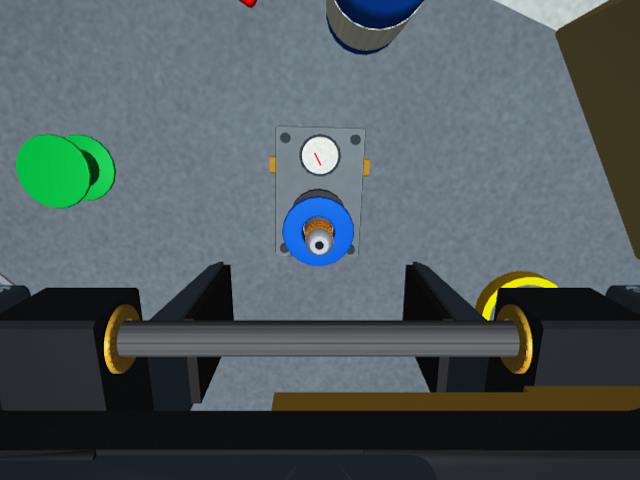

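View pics/side8.png

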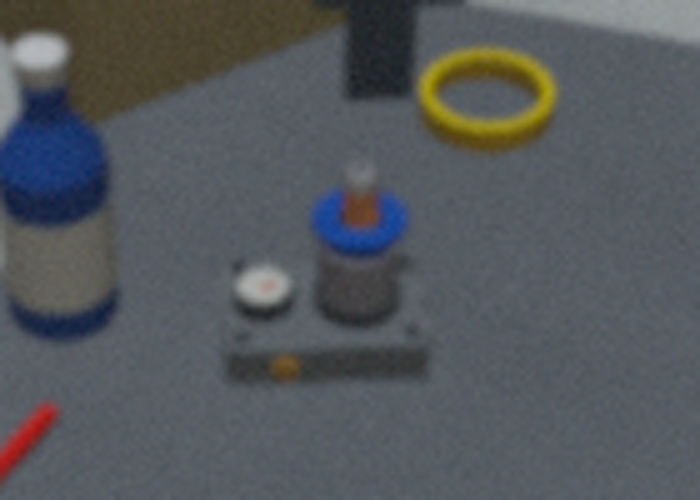

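Run:
```python
from h import *
for n,ax,box in (("wb8",(.5772,-.2216),(300,235,340,258)),("wy1",(.4988,.2711),(296,238,336,262))):
    c=np.load(f"pics/{n}.npz"); g=cv2.imread(f"pics/{n}.png",0); x0,y0,x1,y1=box
    m=(g[y0:y1,x0:x1]<60).astype(np.uint8); k,l,st,ce=cv2.connectedComponentsWithStats(m)
    for i in range(1,k):
        if 8<st[i,4]<120:
            p=ce[i]+[x0,y0]; o,d=ray(c,p); X,e=tri([(o,d),(np.array([*ax,0.]),np.array([0,0,1.]))]); print(n,p,st[i,4],X.round(4),np.round(e,2))
```

```text
wb8 [303.30769231 237.46153846] 13 [ 0.576  -0.2165  0.1141] [5.29 5.29]
wb8 [318.92857143 244.9047619 ] 42 [ 0.5773 -0.222   0.1283] [0.39 0.39]
wy1 [314.95  249.175] 40 [0.4988 0.2711 0.1301] [0.01 0.01]
```

```bash
python3 -c "
from workcell import bot,monitor
print(monitor.observe()['force'], bot.job_done())"
```

```text
the job is handed in; nothing more can be done
[ 0.66424742  0.03525997 -0.43697729] None
```

The nozzle is now in the blue coupling and latched, and I handed the job in at about 16 s of the 54 s allowed. The interface reports no verdict, so this rests on my own checks.

- **Release:** I felt the yellow collar at about 100 mm and pressed it roughly 6 mm down, with about 8 N. The wrist picture showed the nozzle had sprung up. I then gripped it and lifted it out, with no slip visible in the pictures.
- **Insertion:** I pushed it into the blue coupling to the hard stop, about 2 mm below the seat. The highest push I read was about 10 N. Readings came only between moves, so I never saw the expected peak of about 15 N as the jaws spread.
- **Final checks:** After I let go, the nozzle stayed down. The last wrist picture puts its top at 128 mm, the latched height; lifted, it would be 144 mm. It is on the bore axis to within about 0.5 mm by that ray. The same check on the yellow coupling at the start gave 130 mm for a latched nozzle, so the height is good to about 2 mm.
- **Disagreement:** The fixed cameras and the wrist camera differed by about 2 mm on where the blue coupling is. I used the wrist camera.
- **Hand and bench:** The open hand is about 9 cm above the nozzle and touches nothing. I did not move any of the other things on the bench.

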